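# Lock the row straightedge against a stud tray

## Task

Lay the aluminium straightedge flat on the bench, flush along the near edge of the green stud tray and with its ends level with the tray's ends, so that its right-hand end lies under the raised yellow hold-down finger, and let go of it. Then lock it in: turn the orange torque knob on the sloping console clockwise until it clicks past its detent and the finger has come down over the straightedge, leaving the straightedge flush. Leave the other things on the bench where they are.

Things in the scene. Friction and masses are not known exactly. Their poses are not given: they have to be found in the camera images.
- station: Fixed station: dark green stud tray and, 23 mm to its right, a grey console joined to it. Origin: middle of the tray's near edge, bench height; x into the tray (away from the robot), y left along the edge, z up. Tray 160 deep (+x), 200 wide (y -100 to 100), 20 high, near face a plain upright plane at x = 0; its studs stand to 55 above the bench, from x = 45 on.
- seat (a point): Where the straightedge's origin belongs, bench height: 20 mm in front of the middle of the tray's near edge, (-20, 0, 0) in the station's frame, with the station's axes.
- console_face (a point): Middle of the console's sloping top face, under the knob, at (25, -173, 85) on the station, with the station's axes. The console spans station x -50 to 135, y -223 to -123, up to about 120 high at the back. The face's normal leans 30 degrees from vertical towards -x (the robot). Uphill of the knob, 31 to 57 mm from its axis, a brass detent roller and its block stand up to 20 mm off the face.
- torque_knob_grip (a point): On the knob's axis, 43 mm out from the face: where to grip. Orange knob: disc diameter 48, on it a grip bar 46 long, 14 wide, reaching 29 below and 6 above this point. Frame turns with the knob: z = axis, outward from the face, 30 degrees from vertical towards the robot; x along the bar (white pointer at -x); y across it (pinch this way). A flat steel disc 72 across lies 37 mm below this point.
- torque_knob (a joint): Knob angle in rad, growing clockwise seen from in front of its face. Starts at 0 to 0.25 (pointer near the white dot, downhill). It turns freely to 0.68; there a cam meets a sprung plunger (about 0.2 N m), and past 1.0 it snaps on to 1.2 or more: clicked (pointer at the green dot, left, at 1.3). Let go earlier it springs back. Hard stop at 1.45.
- hold_down (a joint): Height of the yellow hold-down finger in m: 0 when up (underside 32 mm above the bench), falling 15.4 mm per rad of the knob to -0.020 (underside 12 mm above the bench) at 1.3 rad. It is 18 wide (station x -29 to -11) and reaches from the console at y -125 to its tip at y -73. The knob alone drives it.
- straightedge: Loose aluminium straightedge, 200 long (its x), 40 wide (its y), 10 thick (z), 0.25 kg, the same either way round, lying on the bench to the left with its length turned roughly 90 degrees from where it belongs. A round red knob, diameter 24, stands on its middle from 10 to 45 mm height. Origin: centre of its underside.
- edge_knob (a point): On the axis of the straightedge's red knob, 34 mm above its underside: where to grip it.
- edge_end_a (a point): Middle of the straightedge's +x end, at its underside.
- edge_end_b (a point): Middle of the straightedge's -x end, at its underside.
- washer_jar: closed glass jar with a white cap, diameter 56, 70 tall; origin under its centre; not to be disturbed
- stud0: loose rubber-bodied stud, diameter 21, 35 tall, brass dome on top, standing on the bench; origin under its centre; not to be disturbed
- stud1: second loose stud, the same; not to be disturbed
- spanner: steel spanner 170 long lying on the bench to the right; not to be disturbed
- tape_roll: yellow roll of tape lying flat, diameter 90, 24 tall; not to be disturbed
- brush: bench brush lying to the left at the back; not to be disturbed
- mug: blue mug, 76 across, 90 tall, to the left at the back; not to be disturbed
Mind the look-alikes: they are no part of the job. Several things have the shape of the straightedge; the one meant has the colours described above.

How it is judged:
By the outcome, as a careful person would: the job done as asked, in the order asked, and still so for the second after the job is handed in, with the robot touching nothing.
It also fails if it takes over 54 s, if anything falls off the work surface, if the arm or the gripper's body presses on something with over 40 N, if the wrist force passes 120 N, or if a joint passes its speed limit or range.

## Robot

A 7-joint arm with a two-finger parallel gripper is mounted at the origin on the work surface. World frame = base frame: x ahead of the robot, y to its left, z up, the work surface at z = 0. Lengths are in m, angles in rad, forces in N, time in s.
With the tool pointing down it reaches from about 0.425 to 1.025 m from the base axis. Payload 9.4 kg.
Tool frame: the origin (TCP) lies at the very end of the fingers, on their centre line; the grasp point (between the pads) lies robot.grip_depth behind it (robot.grip_depth is the distance from the TCP to the grasp point, in m); z points along the fingers, y is the line along which they close (so a half turn about z gives the same grasp; the last joint's range is limited). The gripper opens to 93 mm and grips with 3 to 60 N. Pads are 15 mm wide; open, the fingers measure 128 mm over their backs; the gripper's body (75 mm by 188 mm) begins 65 mm behind the grasp point.
Start: joints at [-1.198, 0.599, -0.003, 1.599, 0.002, 0.943, -0.08], TCP at [0.315, 0.653, 0.219] pointing down, gripper open.
Joint ranges: [-2.57, 2.57], [-0.35, 1.97], [-1.29, 1.29], [0.11, 2.56], [-1.05, 4.19], [0.11, 1.86], [-2.63, 2.63]. Speed limits (rad/s): [2.22, 2.22, 3.01, 3.01, 3.14, 3.14, 3.14].

## Interface

Orientations are given as a rotation vector (axis times angle).
In Python, from workcell import robot, optics gives the robot as it stands.
- The arm moves only by the shell command python3 -m crank 'ROWS' [FORCE]. ROWS is JSON, a list of rows, each a list of 3 entries, a list of its own where there are three numbers: the opening, from -1 (shut) to 1 (fully open), then the shift along the tool's x, y, z in cm, then the turn about the tool's z in rad. A call has 1 to 12 rows; each row shifts and turns the commanded pose from where the row before left it, along the tool's axes as they then stand; what a row does not reach is not made up. A row lasts 1/10 s, in which the tool goes at most 50 mm and 8.59 degrees, less where a joint would pass 70% of its speed; a pose out of reach is approached as far as the arm can. A call with a gripper value outside its range is refused whole. The fingers move at their own pace and stop on an object; FORCE is the grip in N (left out, the last holds). Time passes only in rows, so rows that do not move let the fingers close. It gives the time, the measured TCP pose, the force, the opening and the grip force at its end, in the units of the state.
- robot.get_state(): the state, without advancing time (a new reading comes with each control period).
- optics.read_camera(name): name is "side" or "top"; returns a dict with "color" (400x640x3 uint8, red, green, blue), "fovy" (degrees; the focal length in pixels is half the picture's height over the tangent of half this angle, whatever the lens; pixels are square), "cx", "cy" (the principal point, pixels), "R" (3x3) and "t" (3): a world point X has camera coordinates R X + t. Camera axes: x right, y down, z forward; pixel columns grow to the right and rows downward; lengths in m; the calibration is good to about 2 mm. A picture is of the moment at which its call begins. There is no depth.
- robot.close_job(): hands the job in; it is judged then, once.
The state is a dict: "time_s": time; "qpos": joint angles; "joint_vel": joint speeds; "joint_efforts": joint torques, N m; "eef_pos": TCP position; "eef_rot": TCP orientation; "ft_force": force on the tool from outside, world axes, zero at the start; "wrist_torque": the same for the moment, N m; "width": opening from 0.0 (shut) to 1.0 (fully open); "finger_force": force on a finger pad.
Only numpy, scipy, OpenCV 4.12 (cv2) and the standard library are available. Lean on these libraries where they do the work, as an engineer would, in place of code of your own. Each camera call takes 0.05 s, during which the arm holds its last target. There are 200 camera calls.

## Working session

There is one attempt and no reset: what is moved stays moved. The work goes in short steps, Python scripts to look and compute and a shell command to move; the robot and the scene stay as the last step left them, time stands still between calls to the robot, and variables do not carry over. Pictures are saved under pics/ and viewed, at most 10 in all, crops included, and the job is handed in when it is done.

```bash
mkdir -p pics; ls; cat > h.py <<'E'
import numpy as np, cv2
from workcell import robot, optics
from scipy.spatial.transform import Rotation as Ro
def snap(n,f):
    c=optics.read_camera(n); np.save(f'pics/{f}.npy',c,allow_pickle=True)
    cv2.imwrite(f'pics/{f}.png',c['color'][:,:,::-1]); return c
def load(f): return np.load(f'pics/{f}.npy',allow_pickle=True).item()
def foc(c): return c['color'].shape[0]/2/np.tan(np.radians(c['fovy'])/2)
def ray(c,p):
    R=np.array(c['R']);t=np.array(c['t']);f=foc(c)
    d=R.T@np.array([(p[0]-c['cx'])/f,(p[1]-c['cy'])/f,1]); return -R.T@t,d/np.linalg.norm(d)
def onz(c,p,z):
    o,d=ray(c,p); return o+d*(z-o[2])/d[2]
def tri(*cp):
    A=np.zeros((3,3));b=np.zeros(3)
    for c,p in cp:
        o,d=ray(c,p);P=np.eye(3)-np.outer(d,d);A+=P;b+=P@o
    X=np.linalg.solve(A,b)
    return X,[np.linalg.norm((np.eye(3)-np.outer(ray(c,p)[1],ray(c,p)[1]))@(X-ray(c,p)[0])) for c,p in cp]
def proj(c,X):
    q=np.array(c['R'])@X+np.array(c['t']);f=foc(c);return f*q[:2]/q[2]+[c['cx'],c['cy']]
E
python3 - <<'E'
from h import *
for n in('side','top'):
    c=snap(n,n+'0'); print(n,c.keys(),c['fovy'],c['cx'],c['cy'],-np.array(c['R']).T@c['t'],np.round(c['R'],3).tolist())
s=robot.get_state();print(s,robot.grip_depth)
E
```

```text
pics
side dict_keys(['color', 'fovy', 'cx', 'cy', 'R', 't']) 55.19293581646133 326.41476585858305 201.58651325472235 [ 0.05635568 -0.59767991  0.75449879] [[0.814, -0.581, -0.01], [-0.374, -0.511, -0.774], [0.444, 0.634, -0.633]]
top dict_keys(['color', 'fovy', 'cx', 'cy', 'R', 't']) 56.57309381303314 316.9791403707114 198.49368944899865 [0.36400384 0.02609859 1.08658051] [[-0.025, -1.0, -0.017], [-0.991, 0.027, -0.129], [0.129, 0.014, -0.992]]
{'time_s': 0.1, 'qpos': array([-1.19772397,  0.60007446, -0.00255432,  1.60004069,  0.00177483,
        0.94289286, -0.07980717]), 'joint_vel': array([-0.00085873, -0.0025751 ,  0.00057014, -0.00181491, -0.00106153,
       -0.00233513,  0.00034277]), 'joint_efforts': array([ 5.61766981e-03, -7.66559315e+01,  1.50251761e+00, -2.52942431e+01,
       -5.22645016e-02,  1.36270869e-02,  5.87717523e-05]), 'eef_pos': array([0.3150129 , 0.65250546, 0.21782824]), 'eef_rot': array([-7.00443594e-01, -3.06229452e+00,  2.19447200e-03]), 'ft_force': array([-1.04302026, -0.29455278,  0.68850282]), 'wrist_torque': array([0.0374263 , 0.00912381, 0.01371092]), 'finger_force': 0.0, 'width': 0.9993706177897064} 0.0188
```

View pics/top0.png

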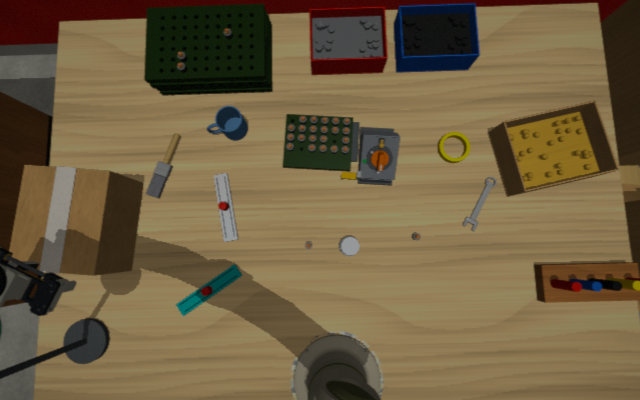

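View pics/side0.png

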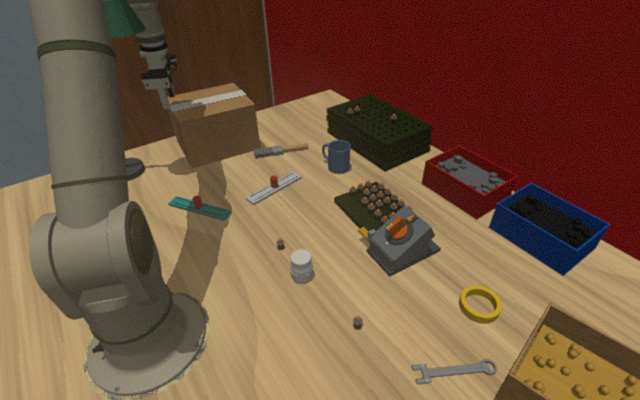

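Top view: the silver straightedge has its red knob at (223,206) and ends near (221,175) and (231,240). The teal look-alike, also with a red knob, is at (208,290). The silver one fits "aluminium". The station tray is at (318,142), the console at (379,157) and the finger at (348,176). I'll confirm with an enlarged crop.

```bash
python3 - <<'E'
from h import *
a=load('top0')['color'][100:250,205:405];b=load('side0')['color'][160:280,240:445]
a=cv2.resize(a,(533,400),interpolation=cv2.INTER_CUBIC) if 0 else cv2.resize(a,None,fx=4,fy=4,interpolation=cv2.INTER_CUBIC)
b=cv2.resize(b,None,fx=3.9,fy=3.9,interpolation=cv2.INTER_CUBIC)
cv2.imwrite('pics/c1.png',a[:,:,::-1]);cv2.imwrite('pics/c2.png',b[:,:,::-1])
E
```

```text
(no output)
```

View pics/c1.png

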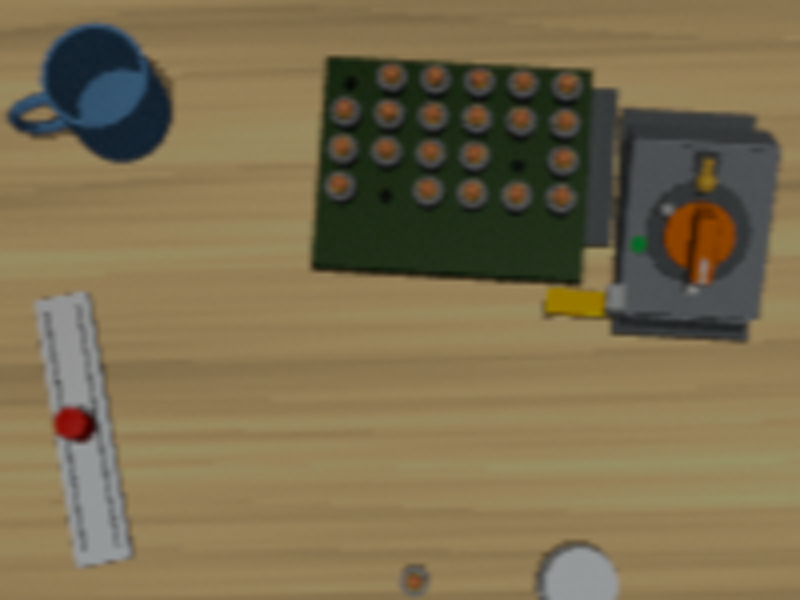

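View pics/c2.png

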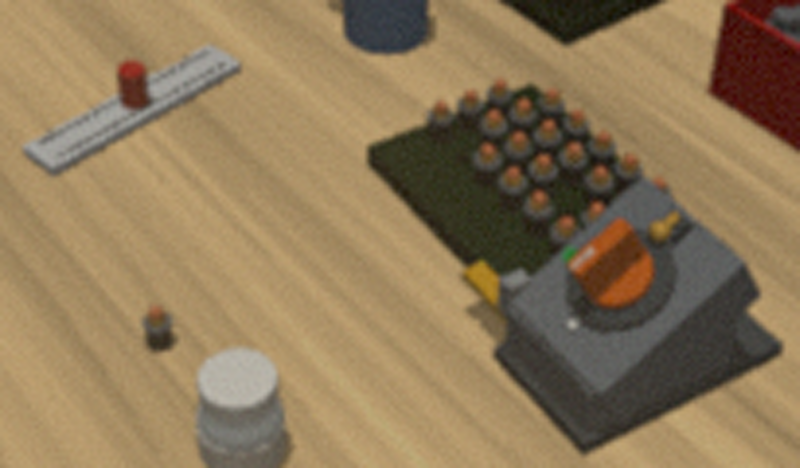

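The crops confirm the silver scale with the red knob: c1 knob at (72,422), corners (37,300), (90,292), (131,557), (77,566). The knob's pointer is near the white dot, downhill. Next I triangulate and fit poses.

```bash
cat > fit.py <<'E'
from h import *
from scipy.optimize import least_squares
t=load('top0');s=load('side0')
T=lambda x,y:(t,np.array([205+(x+.5)/4-.5,100+(y+.5)/4-.5]))
S=lambda x,y:(s,np.array([240+(x+.5)/3.9-.5,160+(y+.5)/3.9-.5]))
def fit(obs,x0):
    def W(p,q): c,n=np.cos(p[2]),np.sin(p[2]);return np.array([p[0]+c*q[0]-n*q[1],p[1]+n*q[0]+c*q[1],q[2]])
    f=lambda p:np.concatenate([proj(o[0],W(p,np.array(q)/1000))-o[1] for o,q in obs])
    r=least_squares(f,x0,loss='soft_l1'); print(np.round(r.x,4)); print(np.round(r.fun.reshape(-1,2),1).tolist()); return r.x
E
python3 - <<'E'
from fit import *
print('knob top',tri(T(70,419),S(131,68)))
print('se corner far-left',tri(T(37,300),S(212,47)),'far right',tri(T(90,292),S(240,66)),'nearleft',tri(T(77,565),S(25,150)))
print('tray nearleft',tri(T(313,268),S(369,151)))
print('knob bar top ctr',tri(T(704,232),S(606,248)))
print('finger tip near corner',tri(T(545,316),S(464,272)))
print('tray');st=fit([(T(327,57),(160,100,20)),(T(592,70),(160,-100,20)),(T(581,277),(0,-100,20)),(T(313,267),(0,100,20)),(S(369,151),(0,100,20)),
 (T(545,316),(-29,-73,40)),(T(548,289),(-11,-73,40)),(S(484,262),(-11,-73,40))],[.6,.05,0])
print('se');se=fit([(T(37,300),(100,20,10)),(T(90,292),(100,-20,10)),(T(131,557),(-100,-20,10)),(T(77,565),(-100,20,10)),(S(212,47),(100,20,10)),(S(240,66),(100,-20,10)),(S(25,150),(-100,20,10)),(S(54,166),(-100,-20,10)),(T(70,419),(0,0,45)),(S(131,68),(0,0,45))],[.45,.2,0])
E
```

```text
knob top (array([0.48898837, 0.3096285 , 0.04728221]), [np.float64(0.0011842244718576376), np.float64(0.0011842244718577497)])
se corner far-left (array([0.58404155, 0.34478299, 0.00905565]), [np.float64(9.082925072490081e-05), np.float64(9.082925072508645e-05)]) far right (array([0.58845451, 0.30546828, 0.00953643]), [np.float64(0.0005173922643430893), np.float64(0.0005173922643431226)]) nearleft (array([0.38832743, 0.31435567, 0.0062019 ]), [np.float64(7.531092590642087e-05), np.float64(7.531092590649988e-05)])
tray nearleft (array([0.6010368 , 0.13834135, 0.01810619]), [np.float64(0.0008073142881403098), np.float64(0.0008073142881403808)])
knob bar top ctr (array([ 0.59197014, -0.1302948 ,  0.11968112]), [np.float64(0.0030753960276641225), np.float64(0.0030753960276642934)])
finger tip near corner (array([ 0.55728953, -0.02999676,  0.04016623]), [np.float64(0.0018848229002791576), np.float64(0.0018848229002790668)])
tray
[ 0.5929  0.0403 -0.0819]
[[-0.3, -0.1], [0.4, -0.1], [0.8, 0.9], [-0.5, -0.1], [-0.6, -0.7], [0.3, -0.8], [-0.1, -0.2], [-0.1, 0.3]]
se
[0.4888 0.3095 0.1591]
[[-0.2, -0.1], [-0.2, -0.6], [0.1, -0.1], [-0.0, 0.4], [0.0, -0.3], [0.7, -0.4], [-0.5, -0.6], [-0.3, 1.0], [0.1, 0.5], [0.4, 0.6]]
```

```bash
python3 - <<'E'
from h import *
s=robot.get_state();R=Ro.from_rotvec(s['eef_rot']).as_matrix();print(np.round(R,3))
yy=np.arctan2(R[1,1],R[0,1]);print('tool y yaw',yy)
d=np.array([.4888,.3095,.034-.0188])-s['eef_pos'];print('shift tool now cm',R.T@d*100, 'turn (tool z down => -) to y yaw .159:',-((.159-yy+np.pi/2)%np.pi-np.pi/2))
E
```

```text
[[-0.901  0.435 -0.001]
 [ 0.435  0.901 -0.001]
 [-0.    -0.001 -1.   ]]
tool y yaw 1.121069446042011
shift tool now cm [-30.55965969 -23.30645749  20.29889881] turn (tool z down => -) to y yaw .159: 0.962069446042011
```

```bash
python3 - <<'E'
from h import *
t=load('top0');s=load('side0')
for n,a,b in [('box TR',(142,176),(247,88)),('lamp base',(86,340),(130,168)),]: print(n,tri((t,a),(s,b)))
for z in(.1,.15,.2):print([onz(t,p,z).round(3).tolist() for p in[(142,176),(131,273),(50,271)]])
for z in (.1,.15,.2): print('boxcorner side',z,proj(s,onz(t,(131,273),z)),proj(s,onz(t,(142,176),z)))
a=np.hstack([cv2.resize(t['color'][150:380,0:190],None,fx=2.1,fy=2.1),cv2.resize(s['color'][0:240,80:270],None,fx=2.1,fy=2.1)[:483]]);cv2.imwrite('pics/c3.png',a[:,:,::-1])
E
```

```text
box TR (array([0.51037883, 0.42240982, 0.29956258]), [np.float64(0.01729935541174311), np.float64(0.017299355411742927)])
lamp base (array([0.12902597, 0.69268593, 0.01797654]), [np.float64(0.006414732053988132), np.float64(0.006414732053988133)])
[[0.567, 0.514, 0.1], [0.308, 0.534, 0.1], [0.319, 0.75, 0.1]]
[[0.557, 0.49, 0.15], [0.311, 0.508, 0.15], [0.321, 0.714, 0.15]]
[[0.547, 0.465, 0.2], [0.314, 0.483, 0.2], [0.323, 0.677, 0.2]]
boxcorner side 0.1 [189.30199915 150.52543143] [262.94480812 129.76991631]
boxcorner side 0.15 [189.30397494 140.03036585] [262.01867265 120.32525838]
boxcorner side 0.2 [189.30611123 128.6827062 ] [261.01513384 110.09124716]
```

View pics/c3.png

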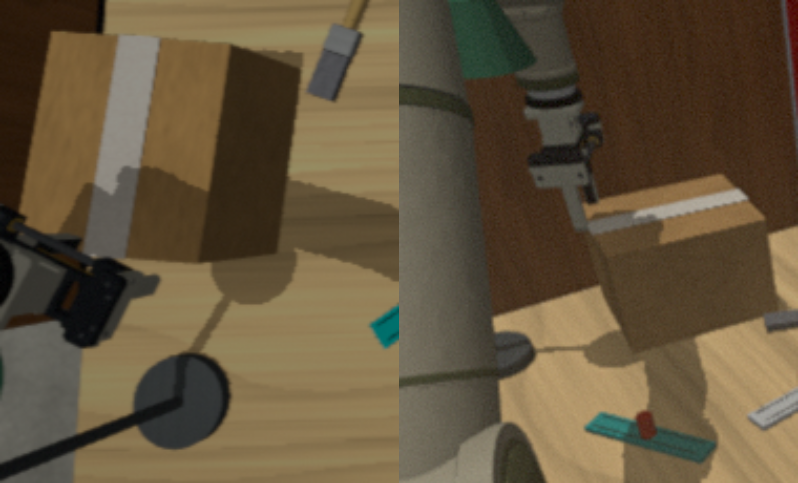

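```bash
python3 -m crank '[[1,[-1.6,-4.0,-0.7],0],[1,[-1.6,-4.0,-0.7],0],[1,[-1.6,-4.0,-0.7],0],[1,[-1.6,-4.0,-0.7],0],[1,[-1.6,-4.0,-0.7],0],[1,[-1.6,-4.0,-0.7],0],[1,[-1.6,-4.0,-0.7],0],[1,[-4.0,0.9,1],0],[1,[-4.0,0.9,2],0],[1,[-4.0,0.9,2],0],[1,[-4.0,0.9,2],0]]' 40
cat > where.py <<'E'
from h import *
import sys
def rep(x,y,z,yaw):
    s=robot.get_state();R=Ro.from_rotvec(s['eef_rot']).as_matrix();yy=np.arctan2(R[1,1],R[0,1])
    e=-((yaw-yy+np.pi/2)%np.pi-np.pi/2)
    print('pos',s['eef_pos'].round(4),'yaw',yy.round(3),'shift cm',(R.T@(np.array([x,y,z])-s['eef_pos'])*100).round(2),'turn',round(e,3),'q',s['qpos'].round(2),'t',s['time_s'],'F',s['ft_force'].round(1),'w',round(s['width'],3),'ff',round(float(s['finger_force']),1))
if len(sys.argv)>4: rep(*map(float,sys.argv[1:5]))
E
python3 where.py .4888 .3095 .0152 .159
```

```text
time_s: 1.2
eef_pos: [0.4555, 0.3144, 0.197]
eef_rot: [0.7, 3.062, 0.001]
ft_force: [0.7, 0.6, 0.2]
width: 1.001
finger_force: 0.0
pos [0.4555 0.3144 0.197 ] yaw 1.121 shift cm [-3.2   1.   18.18] turn 0.962 q [-0.74  0.42  0.05  2.02 -0.03  0.7   0.45] t 1.2 F [0.7 0.6 0.2] w 1.001 ff 0.0
```

```bash
python3 -m crank '[[1,[-2.0,0.4,1],0],[1,[0,0,1.5],0.1375],[1,[0,0,1.5],0.1375],[1,[0,0,1.5],0.1375],[1,[0,0,1.5],0.1375],[1,[0,0,1.5],0.1375],[1,[0,0,1.5],0.1375],[1,[0,0,1],0.1375],[1,[0,0,0],0],[1,[0,0,0],0]]' 40 >/dev/null
python3 where.py .4888 .3095 .0152 .159
```

```text
pos [0.4737 0.3098 0.0875] yaw 0.163 shift cm [-0.27  1.49  7.23] turn 0.004 q [-0.86  0.61  0.27  2.09 -0.33  0.49 -0.19] t 2.2 F [-0.1  0.3 -0.2] w 0.998 ff 0.0
```

```bash
python3 -m crank '[[1,[-0.3,1.5,1.5],0],[1,[0,0,2],0],[1,[0,0,2],0],[1,[0,0,1.7],0],[1,[0,0,0],0],[-1,[0,0,0],0],[-1,[0,0,0],0],[-1,[0,0,0],0],[-1,[0,0,0],0],[-1,[0,0,0],0],[-1,[0,0,0],0]]' 40 >/dev/null
python3 where.py .4888 .3095 .0152 .159
```

```text
pos [0.4892 0.3093 0.0159] yaw 0.159 shift cm [ 0.02 -0.04  0.07] turn -0.0 q [-0.79  0.73  0.19  2.09 -0.37  0.36 -0.14] t 3.3 F [0.3 0.6 0.2] w 0.53 ff 0.0
```

```bash
python3 -m crank '[[-1,[0,0,0],0],[-1,[0,0,0],0],[-1,[0,0,0],0],[-1,[0,0,0],0],[-1,[0,0,0],0],[-1,[0,0,0],0],[-1,[0,0,-1],0],[-1,[0,0,-1],0],[-1,[0,0,-1],0]]' 40 >/dev/null
python3 where.py .4888 .3095 .0152 .159
```

```text
pos [0.4892 0.3092 0.0467] yaw 0.158 shift cm [ 0.04 -0.04  3.15] turn -0.001 q [-0.81  0.68  0.23  2.08 -0.35  0.42 -0.15] t 4.2 F [ 0.1  0.5 -1.3] w 0.25 ff 40.0
```

```bash
python3 -m crank '[[-1,[0,0,-0.5],-0.1],[-1,[0,0,-0.5],-0.14],[-1,[0,0,-0.5],-0.14],[-1,[0,0,-0.5],-0.14],[-1,[0,0,0],-0.14],[-1,[0,0,0],-0.14],[-1,[0,0,0],-0.14],[-1,[0,0,0],-0.14],[-1,[0,0,0],-0.14],[-1,[0,0,0],-0.11],[-1,[0,0,0],0]]' 40 >/dev/null
python3 where.py .5132 .0468 .060 1.489; python3 - <<'E'
from h import *
s=robot.get_state();print(Ro.from_rotvec(s['eef_rot']).as_matrix().round(3))
E
```

```text
pos [0.4895 0.3088 0.0664] yaw 1.49 shift cm [ -4.49 -25.92   0.65] turn 0.001 q [-0.59  0.64 -0.1   2.05  0.14  0.46  0.69] t 5.3 F [-0.6 -0.4 -2.7] w 0.247 ff 40.0
[[-0.997  0.081  0.001]
 [ 0.081  0.997 -0.   ]
 [-0.001  0.    -1.   ]]
```

```bash
python3 -m crank '[[-1,[-0.5,-2,0],0],[-1,[-0.5,-3,0],0],[-1,[-0.5,-3.5,0],0],[-1,[-0.5,-3.5,0],0],[-1,[-0.5,-3.5,0],0],[-1,[-0.5,-3.5,0],0],[-1,[-0.5,-3,0],0],[-1,[-0.5,-2.4,0],0],[-1,[-0.5,-1.5,0],0],[-1,[0,0,0],0],[-1,[0,0,0],0]]' 40 >/dev/null
python3 where.py .5132 .0468 .017 1.489; python3 - <<'E'
from h import *
a=snap('top','top1')['color'][100:250,205:405];b=snap('side','side1')['color'][160:280,240:445]
a=cv2.resize(a,(533,400),interpolation=cv2.INTER_CUBIC);b=cv2.resize(b,None,fx=3.4,fy=3.4,interpolation=cv2.INTER_CUBIC)
o=np.zeros((600,800,3),np.uint8);a=cv2.resize(load('top1')['color'][110:230,240:400],(400,300),interpolation=cv2.INTER_CUBIC);b=cv2.resize(load('side1')['color'][150:270,280:440],(400,300),interpolation=cv2.INTER_CUBIC)
cv2.imwrite('pics/c4.png',np.hstack([a,b])[:,:,::-1])
E
```

```text
pos [0.5129 0.0476 0.066 ] yaw 1.486 shift cm [-0.03 -0.08  4.9 ] turn -0.003 q [-0.1   0.59 -0.15  2.19  0.24  0.37  1.04] t 6.4 F [-0.3  0.9 -2.5] w 0.25 ff 40.0
```

View pics/c4.png

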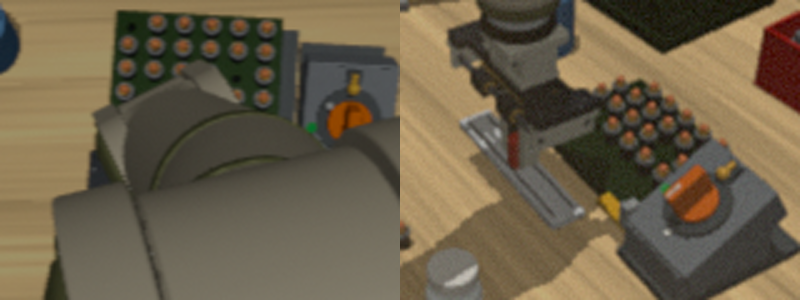

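```bash
python3 -m crank '[[-1,[0,-0.08,1.2],0],[-1,[0,0,1.5],0],[-1,[0,0,1.2],0],[-1,[0,0,0.85],0],[-1,[-1,0,0],0],[-1,[-1.5,0,0],0],[-1,[-1.5,0,0],0],[-1,[-1,0,0],0],[-1,[-0.4,0,0],0],[-1,[0,0,0],0],[-1,[0,0,0],0]]' 40 >/dev/null
python3 where.py .5730 .0419 .016 1.489
```

```text
pos [0.5658 0.0421 0.0181] yaw 1.489 shift cm [-0.72  0.04  0.21] turn -0.0 q [-0.08  0.71 -0.14  2.1   0.26  0.35  1.06] t 7.6 F [ 0.6  0.4 -2.5] w 0.253 ff 40.0
```

```bash
python3 -m crank '[[-1,[-0.3,0,0.1],0],[-1,[-0.2,0,0.05],0],[-1,[-0.1,0,0],0],[-1,[0,0,0],0]]' 40 >/dev/null
python3 where.py .5730 .0419 .016 1.489;python3 -m crank '[[-1,[-0.1,0,0],0],[-1,[-0.05,0,0],0],[-1,[0,0,0],0]]' 40 >/dev/null
python3 where.py .5730 .0419 .016 1.489
```

```text
pos [0.5726 0.0417 0.0166] yaw 1.488 shift cm [-0.04  0.03  0.06] turn -0.001 q [-0.08  0.72 -0.14  2.08  0.26  0.36  1.06] t 8.0 F [-0.  -0.4 -2. ] w 0.25 ff 40.0
pos [0.574  0.0415 0.0166] yaw 1.489 shift cm [0.1  0.03 0.06] turn -0.0 q [-0.08  0.72 -0.14  2.08  0.26  0.36  1.06] t 8.3 F [-0.2  0.  -2.7] w 0.246 ff 40.0
```

```bash
python3 -m crank '[[-1,[-0.1,0.03,0],0],[-1,[0,0,0],0]]' 40 >/dev/null
python3 where.py .5730 .0419 .016 1.489;python3 -m crank '[[-1,[-0.1,0,0],0],[-1,[0,0,0],0]]' 40 >/dev/null
python3 where.py .5730 .0419 .016 1.489
```

```text
pos [0.5746 0.0416 0.0166] yaw 1.488 shift cm [0.16 0.01 0.06] turn -0.001 q [-0.08  0.72 -0.14  2.08  0.26  0.37  1.06] t 8.5 F [-1.1  0.1 -1.8] w 0.249 ff 40.0
pos [0.5753 0.0417 0.0165] yaw 1.488 shift cm [0.23 0.01 0.05] turn -0.001 q [-0.08  0.72 -0.14  2.07  0.26  0.37  1.06] t 8.7 F [-1.9  1.  -1.5] w 0.25 ff 40.0
```

```bash
python3 - <<'E'
from h import *
b=snap('side','side2')['color'][160:260,300:420]
cv2.imwrite('pics/c5.png',cv2.resize(b,(720,600),interpolation=cv2.INTER_CUBIC)[:,:,::-1])
E
```

```text
(no output)
```

View pics/c5.png

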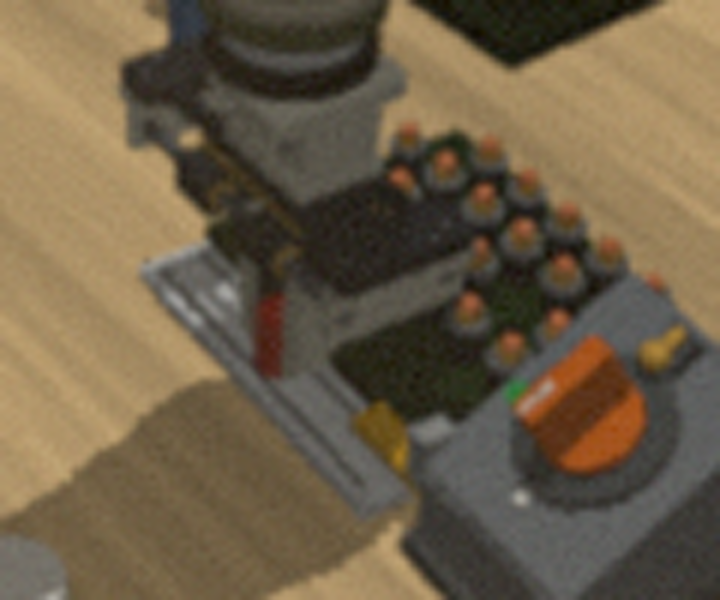

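```bash
python3 -m crank '[[-1,[-0.15,0,0],0],[-1,[0,0,0],0]]' 40 >/dev/null
python3 where.py .5730 .0419 .016 1.489;python3 -m crank '[[-1,[-0.2,0,0],0],[-1,[0,0,0],0]]' 40 >/dev/null
python3 where.py .5730 .0419 .016 1.489
```

```text
pos [0.5754 0.0416 0.0164] yaw 1.489 shift cm [0.24 0.01 0.04] turn -0.0 q [-0.07  0.72 -0.14  2.07  0.26  0.37  1.06] t 8.95 F [-5.8  1.6  0.5] w 0.25 ff 40.0
pos [0.5756 0.0415 0.0161] yaw 1.489 shift cm [0.26 0.01 0.01] turn 0.0 q [-0.07  0.72 -0.14  2.07  0.26  0.38  1.06] t 9.15 F [-11.6   2.6   2.7] w 0.251 ff 40.0
```

```bash
python3 -m crank '[[-1,[0.2,0,0.05],0],[-1,[0,0,0],0],[0,[0,0,0],0],[0,[0,0,0],0],[0,[0,0,0],0],[0,[0,0,0],0],[0,[0,0,-1.5],0],[0,[0,0,-3],0],[0,[0,0,-4],0],[0,[0,0,-4],0],[0,[3,3,-4],0],[0,[0,0,0],0]]' 40 >/dev/null
python3 where.py .5730 .0419 .016 1.489;python3 - <<'E'
from h import *
a=snap('top','top3');b=snap('side','side3')
print([proj(c,np.array([.575,.0419,.0])) for c in (a,b)])
b=b['color'][160:260,300:420]
cv2.imwrite('pics/c6.png',cv2.resize(b,(720,600),interpolation=cv2.INTER_CUBIC)[:,:,::-1])
E
```

```text
pos [0.554  0.0729 0.1799] yaw 1.492 shift cm [-2.04 -2.99 16.4 ] turn 0.003 q [-0.06  0.46 -0.24  2.02  0.17  0.68  1.08] t 10.35 F [-0.1  0.2  0.8] w 0.499 ff 0.0
[array([316.16526269, 175.34447585]), array([346.42773098, 223.30809942])]
```

View pics/c6.png

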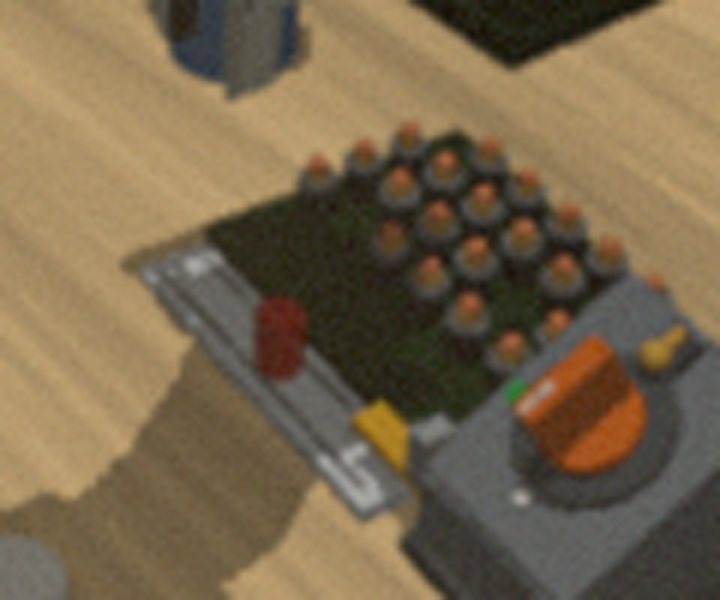

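```bash
cat > kn.py <<'E'
from h import *
from scipy.optimize import minimize
def geom(x0,y0,yaw=-.082):
    c,n=np.cos(yaw),np.sin(yaw);Rs=np.array([[c,-n,0],[n,c,0],[0,0,1]])
    o=np.array([x0,y0,0])+Rs@[.025,-.173,.085]
    u=Rs@[-np.cos(np.pi/6),0,-.5];v=Rs@[0,1,0];a=Rs@[-.5,0,np.cos(np.pi/6)]
    return o,u,v,a
def sil(c,x0,y0,th):
    o,u,v,a=geom(x0,y0);S=8
    m=np.zeros((400*S//4,640*S//4),np.uint8)
    b=np.cos(th)*u+np.sin(th)*v;w=np.cross(a,b)
    k=np.linspace(0,2*np.pi,40)
    D=[o+a*h+.024*(np.cos(q)*u+np.sin(q)*v) for h in(.006,.014) for q in k]
    B=[o+a*h+i*.023*b+j*.007*w for h in(.014,.049) for i in(-1,1) for j in(-1,1)]
    m=np.zeros((800,800),np.uint8)
    q0=np.round(proj(c,o))-50
    for P in(D,B):
        q=np.array([(proj(c,p)-q0+.5)*8-.5 for p in P]);cv2.fillConvexPoly(m,cv2.convexHull(np.round(q).astype(np.int32)),255)
    return cv2.resize(m,(100,100),interpolation=cv2.INTER_AREA)/255.,q0.astype(int)
def orange(c):
    h=cv2.cvtColor(c['color'],cv2.COLOR_RGB2HSV);return ((h[:,:,0]>=4)&(h[:,:,0]<=16)&(h[:,:,1]>190)&(h[:,:,2]>60)).astype(float)
def cost(views,x0,y0,th):
    e=0
    for c,o in views:
        m,q=sil(c,x0,y0,th);g=o[q[1]:q[1]+100,q[0]:q[0]+100];e+=np.abs(g[25:75,25:75]-m[25:75,25:75]).sum()
    return e
E
python3 - <<'E'
from kn import *
V=[(c,orange(c)) for c in(load('top0'),load('side0'))]
for c,o in V:
    m,q=sil(c,.5953,.0401,.1);g=o[q[1]:q[1]+100,q[0]:q[0]+100][25:75,25:75];ys,xs=np.nonzero(g);ym,xm=np.nonzero(m[25:75,25:75]>.5)
    print(len(xs),xs.min(),xs.max(),ys.min(),ys.max(),'model',len(xm),xm.min(),xm.max(),ym.min(),ym.max())
best=sorted((cost(V,x,y,t),x,y,t) for x in np.arange(.589,.602,.002) for y in np.arange(.034,.047,.002) for t in np.arange(0,.4,.08))
print(*[np.round(b,3).tolist() for b in best[:6]],np.round(cost(V,.5953,.0401,.1),1),sep='\n')
s=load('side3');t=load('top3')
for nm,p in [('tray',(.5953,.0401)),]:
    c,n=np.cos(-.082),np.sin(-.082)
    for q in[(0,.1,.02),(0,.1,.01),(-.04,.1,.01),(-.04,-.1,.01)]:
        print(q,((proj(s,np.array([p[0]+c*q[0]-n*q[1],p[1]+n*q[0]+c*q[1],q[2]]))-[300,160]+.5)*6-.5).round(1))
E
```

```text
235 17 34 19 37 model 279 17 34 17 38
201 13 31 10 31 model 361 11 33 9 32
[210.341, 0.593, 0.042, 0.16]
[210.675, 0.593, 0.042, 0.08]
[211.863, 0.593, 0.042, 0.0]
[213.075, 0.593, 0.042, 0.24]
[216.647, 0.591, 0.042, 0.08]
[217.039, 0.591, 0.042, 0.16]
224.9
(0, 0.1, 0.02) [208.6 226.8]
(0, 0.1, 0.01) [208.6 242. ]
(-0.04, 0.1, 0.01) [141.6 267.9]
(-0.04, -0.1, 0.01) [366.8 510. ]
```

```bash
cat > plan.py <<'E'
from kn import *
yaw=-.082
def wp(th,r=.017,half=.016,dz=.012,x0=.5945,y0=.041):
    o,u,v,a=geom(x0,y0);b=np.cos(th)*u+np.sin(th)*v;w=-np.sin(th)*u+np.cos(th)*v
    bh=b[:2]/np.linalg.norm(b[:2]);n=np.array([bh[1],-bh[0]])   # clockwise from above
    P=o+.049*a+r*b-.007*w
    xy=P[:2]+n*half
    return np.r_[xy,P[2]-dz],np.arctan2(n[1],n[0])
def tools(pos,R,yy,tgt,ty):
    print('shift',(R.T@(tgt-pos)*100).round(2),'turn',round(-((ty-yy+np.pi/2)%np.pi-np.pi/2),3))
if __name__=='__main__':
    s=robot.get_state();R=Ro.from_rotvec(s['eef_rot']).as_matrix();yy=np.arctan2(R[1,1],R[0,1])
    p,ty=wp(.0);print(p,ty,s['eef_pos']);tools(s['eef_pos'],R,yy,p,ty)
    prev=None
    for th in np.arange(0,1.5,.1):
        p,ty=wp(th);Rt=np.array([[np.sin(ty)*-1,np.cos(ty),0],[np.cos(ty),np.sin(ty),0],[0,0,-1]])
        if prev: print(round(th,1),'shift',(prev[1].T@(p-prev[0])*100).round(2),'turn',round(-((ty-prev[2]+np.pi/2)%np.pi-np.pi/2),3),p.round(4),'yaw',round(ty,3))
        prev=(p,Rt,ty)
E
python3 plan.py
```

```text
[ 0.56689242 -0.12128401  0.10693524] 1.4887963267948967 [0.55423731 0.06972107 0.17642063]
shift [ -2.79 -18.94   6.95] turn 0.001
0.1 shift [-0.13  0.16  0.03] turn 0.115 [ 0.5683 -0.1198  0.1066] yaw 1.373
0.2 shift [-0.12  0.16  0.02] turn 0.115 [ 0.5699 -0.1184  0.1064] yaw 1.259
0.3 shift [-0.12  0.16  0.01] turn 0.113 [ 0.5715 -0.1172  0.1063] yaw 1.146
0.4 shift [-0.11  0.16  0.  ] turn 0.111 [ 0.5731 -0.1162  0.1062] yaw 1.035
0.5 shift [-0.1   0.16 -0.01] turn 0.109 [ 0.5748 -0.1154  0.1063] yaw 0.926
0.6 shift [-0.09  0.16 -0.01] turn 0.106 [ 0.5765 -0.1147  0.1064] yaw 0.82
0.7 shift [-0.09  0.16 -0.02] turn 0.103 [ 0.5782 -0.1141  0.1067] yaw 0.717
0.8 shift [-0.08  0.15 -0.03] turn 0.1 [ 0.5799 -0.1137  0.107 ] yaw 0.617
0.9 shift [-0.07  0.15 -0.04] turn 0.097 [ 0.5816 -0.1134  0.1074] yaw 0.52
1.0 shift [-0.07  0.15 -0.05] turn 0.095 [ 0.5833 -0.1133  0.1079] yaw 0.425
1.1 shift [-0.07  0.15 -0.06] turn 0.092 [ 0.5849 -0.1133  0.1085] yaw 0.333
1.2 shift [-0.07  0.15 -0.06] turn 0.09 [ 0.5865 -0.1135  0.1091] yaw 0.243
1.3 shift [-0.07  0.15 -0.07] turn 0.089 [ 0.5881 -0.1137  0.1098] yaw 0.154
1.4 shift [-0.07  0.15 -0.08] turn 0.088 [ 0.5896 -0.1142  0.1105] yaw 0.066
```

```bash
python3 -m crank '[[-0.31,[-0.4,-2.5,0],0],[-0.31,[-0.4,-3.5,0],0],[-0.31,[-0.4,-4,0],0],[-0.31,[-0.4,-4,0],0],[-0.31,[-0.4,-3,0],0],[-0.31,[-0.4,-2,0],0],[-0.31,[-0.4,-0.8,0],0],[-0.31,[0,0,1],0],[-0.31,[0,0,1],0],[-0.31,[0,0,0],0],[-0.31,[0,0,0],0]]' 20 >/dev/null
python3 where.py .5669 -.1213 .1069 1.489;python3 - <<'E'
from h import *
b=snap('side','side4')['color'][130:250,320:480]
cv2.imwrite('pics/c7.png',cv2.resize(b,(800,600),interpolation=cv2.INTER_CUBIC)[:,:,::-1])
E
```

```text
pos [ 0.5653 -0.1289  0.1547] yaw 1.491 shift cm [-0.11  0.77  4.78] turn 0.002 q [ 0.29  0.52 -0.23  1.99  0.18  0.66  1.43] t 11.55 F [0.1 0.7 0.2] w 0.347 ff 0.0
```

View pics/c7.png

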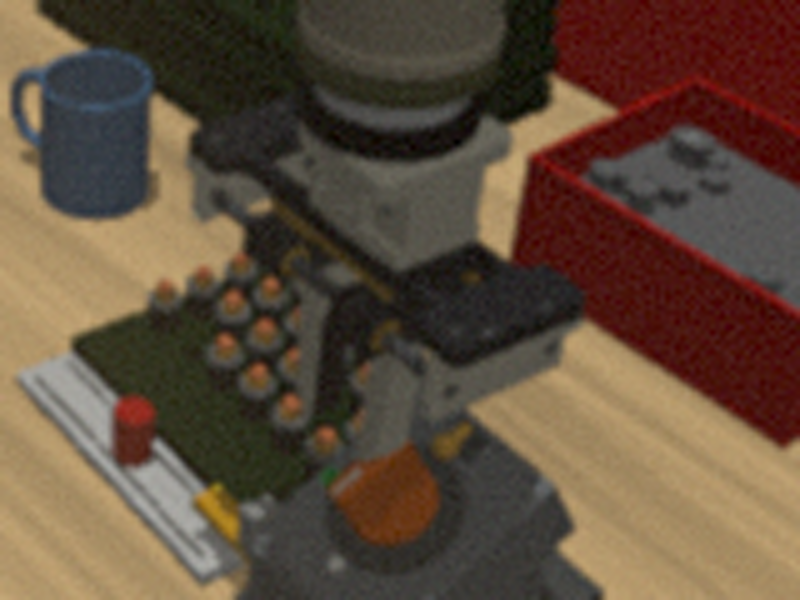

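```bash
python3 -m crank '[[-0.31,[-0.1,-0.1,1],0],[-0.31,[0,0,1.3],0],[-0.31,[0,0,0.7],0],[-0.31,[0,0,0.5],0],[-0.31,[0,0,0],0]]' 20 >/dev/null
python3 where.py .5669 -.1213 .1069 1.489;python3 -m crank '[[-0.31,[0,0,0.6],0],[-0.31,[0,0,0.6],0],[-0.31,[0,0,0],0]]' 20 >/dev/null
python3 where.py .5669 -.1213 .1069 1.489
```

```text
pos [ 0.566  -0.1313  0.1194] yaw 1.489 shift cm [-0.01  1.    1.25] turn -0.0 q [ 0.28  0.56 -0.21  2.01  0.21  0.59  1.41] t 12.1 F [ 0.4  0.9 -0.1] w 0.344 ff 0.0
pos [ 0.5661 -0.1314  0.1077] yaw 1.489 shift cm [0.   1.01 0.08] turn -0.0 q [ 0.27  0.58 -0.21  2.02  0.21  0.56  1.41] t 12.4 F [-0.7  0.4  0.6] w 0.34 ff 0.0
```

```bash
python3 -m crank '[[-0.31,[0,0.5,0],0],[-0.31,[0,0.5,0],0],[-0.31,[-0.13,0.16,0],0.115],[-0.31,[-0.12,0.16,0],0.115],[-0.31,[-0.12,0.16,0],0.113],[-0.31,[-0.11,0.16,0],0.111],[-0.31,[-0.1,0.16,0],0.109],[-0.31,[-0.09,0.16,0],0.106],[-0.31,[0,0,0],0]]' 20 >/dev/null
python3 where.py .5765 -.1147 .1064 .82
```

```text
pos [ 0.5766 -0.1145  0.1086] yaw 0.818 shift cm [-0.01 -0.02  0.22] turn -0.002 q [ 0.11  0.58 -0.01  2.01  0.01  0.55  0.9 ] t 13.3 F [-1.2 -0.8  0.2] w 0.349 ff 1.1
```

Tracking well, with light contact. Continuing through the detent.

```bash
python3 -m crank '[[-0.31,[-0.09,0.16,0],0.103],[-0.31,[-0.08,0.15,0],0.1],[-0.31,[-0.07,0.15,-0.03],0.097],[-0.31,[0,0,0],0]]' 20 >/dev/null
python3 where.py .5816 -.1134 .1074 .52; python3 -m crank '[[-0.31,[-0.07,0.15,-0.05],0.095],[-0.31,[-0.07,0.15,-0.06],0.092],[-0.31,[-0.07,0.15,-0.06],0.09],[-0.31,[0,0,0],0]]' 20 >/dev/null
python3 where.py .5865 -.1135 .1091 .243
```

```text
pos [ 0.5803 -0.1151  0.1088] yaw 0.519 shift cm [0.08 0.2  0.14] turn -0.001 q [ 0.05  0.58  0.07  2.01 -0.07  0.56  0.69] t 13.7 F [-4.6 -6.5  1.4] w 0.35 ff 3.5
pos [ 0.5865 -0.1133  0.1104] yaw 0.244 shift cm [-0.02 -0.01  0.13] turn 0.001 q [-0.01  0.59  0.15  2.   -0.16  0.57  0.5 ] t 14.1 F [-2.3 -1.2 -0.2] w 0.349 ff 0.8
```

```bash
python3 -m crank '[[-0.31,[-0.07,0.15,-0.06],0.09],[-0.31,[0,0,0],0],[-0.31,[0,0,0],0]]' 20 >/dev/null
python3 where.py .5881 -.1137 .1098 .154; python3 -m crank '[[-0.31,[0,-0.5,0],0],[-0.31,[0,-0.2,-1],0],[-0.31,[0,0,-2],0],[-0.31,[0,0,-3],0],[-0.31,[0,0,-4],0],[-0.31,[3,-4,-3],0],[-0.31,[2,-4.5,0],0],[-0.31,[2,-4.5,0],0],[-0.31,[2,-4.5,0],0],[-0.31,[2,-4.5,0],0],[-0.31,[0,0,0],0],[-0.31,[0,0,0],0]]' 20
python3 - <<'E'
from h import *
a=snap('top','top5');b=snap('side','side5')
b=cv2.resize(b['color'][160:260,300:440],(800,571),interpolation=cv2.INTER_CUBIC)[:300*2];a=a['color'][110:200,220:400]
b=cv2.resize(load('side5')['color'][170:265,310:440],(410,300),interpolation=cv2.INTER_CUBIC);a=cv2.resize(a,(800,300),interpolation=cv2.INTER_CUBIC) if 0 else cv2.resize(load('top5')['color'][110:200,280:400],(390,300),interpolation=cv2.INTER_CUBIC)
cv2.imwrite('pics/c8.png',np.hstack([a,b])[:,:,::-1])
c=cv2.resize(np.hstack([load('side5')['color'][170:270,315:415],load('top5')['color'][110:210,280:400]]),None,fx=3.6,fy=3.6,interpolation=cv2.INTER_CUBIC);cv2.imwrite('pics/c9.png',c[:,:,::-1])
E
```

```text
pos [ 0.5881 -0.1136  0.111 ] yaw 0.158 shift cm [-0.01 -0.    0.12] turn 0.004 q [-0.02  0.59  0.18  1.99 -0.18  0.57  0.44] t 14.4 F [-2.3 -0.6 -0.4] w 0.344 ff 1.1
time_s: 15.6
eef_pos: [0.3535, -0.0429, 0.2378]
eef_rot: [2.042, 2.385, 0.004]
ft_force: [0.6, 0.0, 0.3]
width: 0.345
finger_force: 0.0
```

```bash
python3 - <<'E'
from h import *
d=np.abs(load('top0')['color'].astype(int)-load('top5')['color']).sum(2)>90
for v in range(106,190,6): print(v,''.join('#' if d[v:v+6,u:u+6].mean()>.3 else '.' for u in range(270,410,6)))
E
```

```text
106 ........................
112 ........................
118 ........................
124 ........................
130 ........................
136 ........................
142 ........................
148 ........................
154 ........................
160 .................#......
166 ..#########.......#.....
172 ..#########.#...........
178 .......#................
184 ........................
```

Unoccluded; viewing the last picture.

View pics/c9.png

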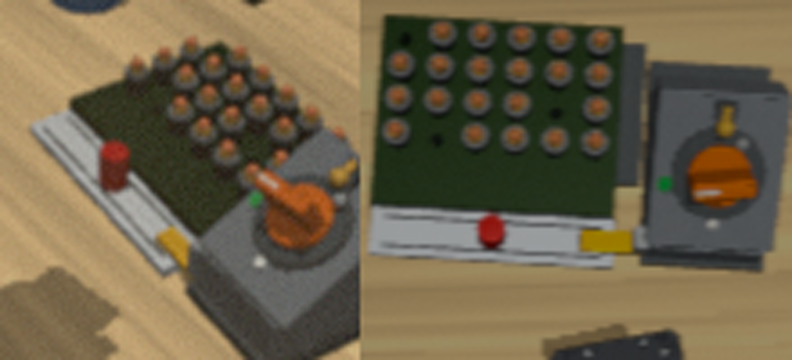

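```bash
python3 - <<'E'
from kn import *
V=[(c,orange(c)) for c in(load('top5'),load('side5'))]
b=sorted((cost(V,x,y,t),x,y,t) for x in(.593,.595) for y in(.040,.042) for t in np.arange(.6,1.5,.05))
print(*[np.round(q,3).tolist() for q in b[:5]],sep='\n')
c=load('top5');cc,n=np.cos(-.082),np.sin(-.082)
def st(p,z):
    X=onz(c,(280+(p[0]-359.5)/3.6-.5,110+(p[1]+.5)/3.6-.5),z)[:2]-[.5945,.041];return np.round([(cc*X[0]+n*X[1])*1e3,(-n*X[0]+cc*X[1])*1e3],1)
print('tray NL,NR',st((372,205),.02),st((615,217),.02),'bar',st((371,209),.01),st((369,253),.01),st((614,221),.01),st((612,267),.01),'knob',st((491,226),.045))
a=np.abs(load('top0')['color'].astype(int)-c['color']).sum(2)>90
for nm,(u,v) in dict(jar=(349,245),s0=(308,245),s1=(416,236),mug=(230,123),spanner=(480,203),tape=(454,147)).items(): print(nm,a[v-12:v+12,u-12:u+12].mean().round(2))
E
```

```text
[229.106, 0.593, 0.042, 1.45]
[230.008, 0.593, 0.042, 1.4]
[231.643, 0.593, 0.04, 1.45]
[231.745, 0.593, 0.042, 1.35]
[232.6, 0.593, 0.04, 1.4]
tray NL,NR [-2.5 97.4] [  -1.9 -100.4] bar [-3.7 99.2] [-40.4  98.3] [  -3.2 -100.4] [ -41.4 -100.5] knob [-19.7  -1.2]
jar 0.8
s0 0.0
s1 0.29
mug 0.0
spanner 0.0
tape 0.0
```

```bash
python3 -c "
from h import *
print(robot.close_job())"
```

```text
the job is handed in; nothing more can be done
None
```

The straightedge is flush along the tray's near edge with its ends level to about 1–2 mm. The torque knob is clicked past its detent (pointer left, near the green dot) with the finger down over the straightedge. The job was handed in at about 16 s of the 54 s allowed; the jar and stud1 were not confirmed in the last picture, but the arm passed well above the jar and never went near stud1.

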